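Clip the charged battery into the balloon pump

ROBOT

A 7-joint arm with a two-finger parallel gripper is mounted at the origin on the work surface. World frame = base frame: x ahead of the robot, y to its left, z up, the work surface at z = 0. Lengths are in mm, angles in rad, forces in N, time in s.
With the tool pointing down it reaches from about 425 to 1025 mm from the base axis. Payload 3.6 kg.
Tool frame: the origin (TCP) lies midway between the tips of the shut fingers; the grasp point (between the pads) lies 19 mm behind it (hold_point_z is the distance from the TCP to the grasp point, in mm); z points along the fingers, y is the line along which they close (so a half turn about z gives the same grasp; the last joint's range is limited). The gripper opens to 85 mm and grips with 20 to 120 N. Pads are 22 mm wide; open, the fingers measure 114 mm over their backs; the gripper's body (76 mm by 85 mm) begins 54 mm behind the grasp point. The pads swing forward as they close: fully open they stand 13 mm farther back than shut.
Start: joints at [-1.226, 0.591, 0.048, 1.609, -0.033, 0.943, -0.034], TCP at [307.358, 656.628, 231.302] pointing down, gripper open.
Joint ranges: [-2.69, 2.69], [-0.47, 2.24], [-1.27, 1.36], [0.19, 2.51], [-1.53, 4.68], [0.08, 2.07], [-3.09, 3.09]. Speed limits (rad/s): [2.57, 2.57, 3.14, 3.14, 3.14, 3.14, 3.14].

INTERFACE

Orientations are given as a unit quaternion [w, x, y, z].
In Python, from rig import get_obs, get_image, camera_info, hand_in, hold_point_z gives the robot as it stands.
- The arm moves only by the shell command python3 -m inch 'ROWS' [FORCE]. ROWS is JSON, a list of rows, each a list of 5 numbers: the shift along the tool's x, y, z in mm, then the turn about the tool's z in rad, then the opening, from 0 (shut) to 1 (fully open). A call has exactly 10 rows; each row shifts and turns the commanded pose from where the row before left it, along the tool's axes as they then stand; what a row does not reach is not made up. A row lasts 1/12 s, in which the tool goes at most 41.7 mm and 7.16 degrees, less where a joint would pass 70% of its speed; a pose out of reach is approached as far as the arm can. A call is refused whole if a number of a shift passes 41.7 or a number of a turn 0.125, either way. A call with a gripper value outside its range is refused whole. The fingers move at their own pace and stop on an object; FORCE is the grip in N (left out, the last holds). Time passes only in rows, so rows that do not move let the fingers close, or fill a call up. It gives the time, the measured TCP pose, the force, the opening and the grip force at its end, in the units of the state.
- get_obs(): the state, without advancing time (a new reading comes with each control period).
- get_image(name): name is "scene" or "side" or "wrist"; returns the picture (384x512x3 uint8, red, green, blue); there is no depth.
- camera_info(name): a dict with "camera_matrix" (3x3 intrinsics, pixels), "R" (3x3) and "t" (3): a world point X has camera coordinates R X + t. Camera axes: x right, y down, z forward; pixel columns grow to the right and rows downward; lengths in mm; the calibration is good to about 2 mm. A picture is of the moment at which its call begins: read the wrist's pose just before it. camera_info takes no time and is no camera call; for the wrist camera it gives the pose at the moment of the call.
- hand_in(): hands the job in; it is judged then, once.
The state is a dict: "clock": time; "qpos": joint angles; "joint_velocities": joint speeds; "tau": joint torques, N m; "eef_pos": TCP position; "tool_rot": TCP orientation; "ft_force": force on the tool from outside, world axes, zero at the start; "ft_torque": the same for the moment, N m; "grip_width": opening from 0.0 (shut) to 1.0 (fully open); "grip_force": force on a finger pad.
Only numpy, scipy, OpenCV 4.12 (cv2) and the standard library are available. Lean on these libraries where they do the work, as an engineer would, in place of code of your own. Each camera call takes 0.05 s, during which the arm holds its last target. There are 200 camera calls.

TASK

Fit the charged battery pack (green charge window) to the balloon pump: with the pack tilted heel-up, hook its orange tongue under the orange lip of the pump's battery deck, then swing the heel down and press, without ramming it, until the orange latch snaps over it and holds it flat. The pump's screw feet have been reset, so feel for the height of its deck. Leave the spent pack (red window), the ribbon roll, the camera and the brush where they are.

Things in the scene. Friction and masses are not known exactly. Their poses are not given: they have to be found in the camera images.
- pack_center (a point): Centre (half-way up) of the charged pack: loose, about 0.4 kg, dark grey with a pale grey upper part, a GREEN window 40 x 24 mm on top, nearer the heel. Body 130 long (own x) x 50 wide (own y) x 50 mm high (own z), lying flat, top up. Own -x points to the toe, which carries the tongue; own +x to the heel.
- pack_toe (a point): Middle of the tip of the charged pack's orange tongue, 77 mm from pack_center along own -x and 6 mm above the pack's underside. The tongue is 36 wide, 8 thick and sticks out 12 mm from the toe face; its underside is 2 mm above the pack's underside.
- pack_heel (a point): Outer edge of the charged pack's heel ledge, 65 mm from pack_center along own +x, 28 mm above the underside. Below the ledge the heel reaches out to 65 mm (bottom edge chamfered 5 x 6 mm); above it the pack ends at 55 mm, so the ledge is 10 mm deep. The top is 50 mm above the underside.
- spent_center (a point): Centre of the spent pack, a bystander: loose, same shape, size and greys as the charged one, but with a RED window on top.
- bay_foot (a point): Point on the table straight below the centre of the battery deck of the fixed sky-blue balloon pump (shell 220 along own x, 240 along own y). Axes as a fitted pack's: -x to the lip, +x to the latch. The pump stands on screw feet: its black deck is 80 to 105 mm above the table, different each time and not given. Valve block and nozzles: 98 mm and more to +y, up to 62 mm above the deck.
- lip_foot (a point): Point on the table straight below the orange lip's edge: 69 mm from bay_foot to own -x. Lip underside 13.5 mm above the deck (14.5 at its edge), hood 64 wide and 25 high, back wall inside it 79 mm from the bay's centre, side cheeks 23 mm either side of the axis. A tongue tilted up to 25 degrees goes under only if its tip is kept down on the deck.
- latch_foot (a point): Point on the table straight below the tip of the orange latch's nose: 59 mm from bay_foot to own +x; nose underside 30 mm above the deck, upper face sloping up and away to 44 mm above it at 67 mm, thumb tab 54 mm high at 84 to 92 mm. A tower 28.5 mm high below it starts at 67.5 mm, so a flat pack cannot be slid under the lip: the toe goes in first, heel raised.
- contacts (a joint): Sprung contact block in the deck, 16 x 24 mm, 44 mm on the +x side of the bay's centre: 0 = 10 mm proud of the deck, 0.010 = flush. Pushes the heel up with 5 to 7.5 N until the latch holds it; about 0.008 with the pack latched. Guide rails 8 mm high stand 27.5 mm either side of the axis, 28 to 66 mm from the centre towards toe and heel; between them the deck is clear for fingers.
- latch (a joint): Sprung sliding latch: 0 = nose out (at rest, and when snapped over the heel ledge), up to 0.010 m pushed back (2.5 N at 0, 5 N at 0.010). Pressing on the pack's top 20 mm short of its heel end takes 5 to 12 N until it snaps, when the pack is nearly down on the deck; let go, the heel then stays within about 2 mm of fully down.
- ribbon: Bystander: white ribbon roll, 116 mm across, 30 high, lying flat; origin under its centre.
- camera: Bystander: black and silver camera, 118 x 60 x 77 mm; origin under its centre.
- brush: Bystander: paint brush lying on the table; origin under its middle.
Mind the look-alikes: they are no part of the job. What is shaped like the part that bears pack_center but turquoise or yellow is not meant.

How it is judged:
By the outcome, as a careful person would: the job done as asked, in the order asked, and still so for the second after the job is handed in, with the robot touching nothing.
It also fails if it takes over 51 s, if anything falls off the work surface, if the arm or the gripper's body presses on something with over 40 N, if the wrist force passes 120 N, or if a joint passes its speed limit or range.

## Working session

There is one attempt and no reset: what is moved stays moved. The work goes in short steps, Python scripts to look and compute and a shell command to move; the robot and the scene stay as the last step left them, time stands still between calls to the robot, and variables do not carry over. Pictures are saved under pics/ and viewed, at most 10 in all, crops included, and the job is handed in when it is done.

```bash
ls; mkdir -p pics; python3 - <<'E'
from rig import *
import cv2
o=get_obs();print(o);print(hold_point_z() if callable(hold_point_z) else hold_point_z)
for n in("scene","side"):
    cv2.imwrite(f"pics/{n}0.png",get_image(n)[:,:,::-1])
    c=camera_info(n);print(n,c)
E
```

```text
pics
{'clock': 0.0, 'qpos': array([-1.22653228,  0.59210243,  0.04830884,  1.60986901, -0.03327297,
        0.94269637, -0.03369874]), 'joint_velocities': array([ 0.00111689, -0.00142162,  0.00024908,  0.00015589,  0.00027972,
        0.00024829, -0.00228807]), 'tau': array([ 3.75553191e-04, -5.48685801e+01,  1.54712576e+00, -1.98119473e+01,
        9.50927002e-03,  8.96494661e-03, -3.85924412e-07]), 'eef_pos': array([306.98497361, 655.86088777, 230.13574445]), 'tool_rot': array([-1.70664762e-04,  2.17094887e-01,  9.76149846e-01, -1.12252251e-03]), 'ft_force': array([0.10337252, 0.13921899, 1.03783594]), 'ft_torque': array([-0.03129755, -0.03296693, -0.01649363]), 'grip_force': 0.0, 'grip_width': 1.0006978065905183}
18.700000000000003
scene {'camera_matrix': array([[420.5012851 ,   0.        , 255.40626107],
       [  0.        , 420.5012851 , 196.88329136],
       [  0.        ,   0.        ,   1.        ]]), 'R': array([[-0.63164427,  0.7752305 , -0.00657116],
       [ 0.66734946,  0.53939189, -0.51351834],
       [-0.39455065, -0.32874618, -0.85805346]]), 't': array([ 455.26638085, -253.27490958, 1328.64291409])}
side {'camera_matrix': array([[434.19625951,   0.        , 256.64212693],
       [  0.        , 434.19625951, 193.77998545],
       [  0.        ,   0.        ,   1.        ]]), 'R': array([[ 0.86282949, -0.50529552, -0.01420233],
       [-0.32819991, -0.53861458, -0.77600203],
       [ 0.38446077,  0.67421864, -0.63057049]]), 't': array([-524.33447782,  189.94792413, 1211.56931457])}
```

View pics/scene0.png

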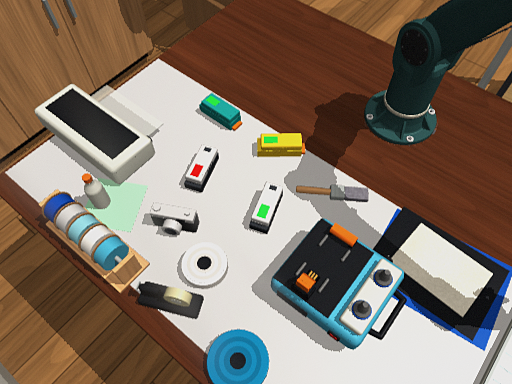

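View pics/side0.png

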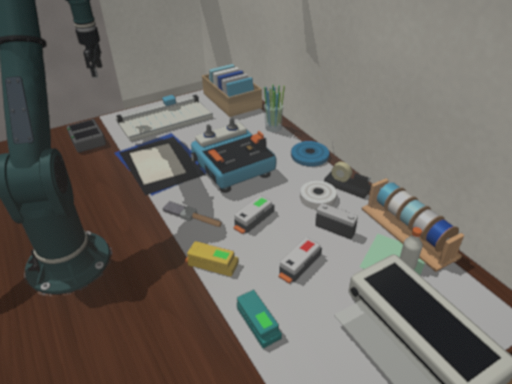

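```bash
cat > h.py <<'E'
import numpy as np, cv2
from rig import *
def ray(c,uv):
    K,R,t=c["camera_matrix"],c["R"],c["t"]
    return -R.T@t, R.T@np.linalg.solve(K,np.array([uv[0],uv[1],1.]))
def onz(c,uv,z):
    C,d=ray(c,uv); return C+d*(z-C[2])/d[2]
def tri(c1,u1,c2,u2):
    C1,d1=ray(c1,u1);C2,d2=ray(c2,u2)
    s=np.linalg.lstsq(np.c_[d1,-d2],C2-C1,rcond=None)[0]
    a,b=C1+s[0]*d1,C2+s[1]*d2; return (a+b)/2,np.linalg.norm(a-b)
def proj(c,X):
    p=c["camera_matrix"]@(c["R"]@np.array(X,float)+c["t"]); return p[:2]/p[2]
def blobs(im,h0,h1,smin=120,vmin=60,amin=8):
    hsv=cv2.cvtColor(im,cv2.COLOR_RGB2HSV)
    m=cv2.inRange(hsv,(h0,smin,vmin),(h1,255,255))
    n,l,s,c=cv2.connectedComponentsWithStats(m)
    return [(c[i].round(1),s[i].tolist(),(l==i).astype(np.uint8)) for i in range(1,n) if s[i][4]>=amin]
E
python3 - <<'E'
from h import *
for n in("scene","side"):
    im=cv2.imread(f"pics/{n}0.png")[:,:,::-1].copy()
    for nm,a,b in(("green",45,75),("orange",5,17)):
        for c,s,m in blobs(im,a,b): print(n,nm,c,s)
a=cv2.imread("pics/scene0.png")[170:360,235:435];b=cv2.imread("pics/side0.png")[110:300,175:365]
cv2.imwrite("pics/crop1.png",np.hstack([cv2.resize(a,None,fx=2,fy=2,interpolation=2),cv2.resize(b,None,fx=2,fy=2,interpolation=2)]))
E
```

```text
scene green [212.4 100.5] [206, 96, 14, 10, 75]
scene green [270.5 139.5] [264, 137, 14, 6, 84]
scene green [262.9 210.8] [257, 204, 13, 14, 111]
scene orange [285.5  86.9] [0, 0, 512, 266, 60600]
scene orange [510.6  85.4] [510, 83, 2, 5, 8]
scene orange [327.  121.2] [326, 119, 4, 6, 9]
scene orange [236.6 125.1] [232, 121, 10, 9, 49]
scene orange [335.2 126.5] [332, 125, 8, 4, 13]
scene orange [ 76.3 306.9] [0, 129, 210, 255, 24749]
scene orange [341.8 132.2] [338, 129, 8, 8, 18]
scene orange [350.3 137.6] [347, 136, 7, 5, 10]
scene orange [ 86.7 178. ] [82, 173, 10, 11, 78]
scene orange [312.5 190. ] [296, 186, 35, 9, 207]
scene orange [ 65.5 193. ] [62, 192, 8, 4, 8]
scene orange [343.3 234.3] [330, 223, 28, 24, 314]
scene orange [117.9 264.5] [114, 262, 8, 7, 10]
scene orange [305.  281.9] [296, 272, 20, 21, 241]
side green [259.7 201.9] [255, 199, 10, 7, 39]
side green [220.8 254.1] [214, 250, 15, 9, 88]
side green [263.6 319.6] [256, 312, 17, 17, 167]
side orange [103.4 204. ] [52, 127, 107, 135, 4808]
side orange [256.6 137.3] [251, 132, 12, 11, 83]
side orange [  3.5 146.6] [0, 142, 7, 10, 37]
side orange [215.1 154.9] [208, 149, 15, 12, 94]
side orange [ 11.1 253. ] [0, 205, 32, 94, 1756]
side orange [239.2 228.6] [234, 225, 11, 8, 45]
side orange [416.4 231.3] [412, 227, 10, 9, 72]
side orange [490.9 282.6] [462, 255, 50, 51, 566]
side orange [186.5 261.4] [184, 257, 8, 11, 29]
side orange [117.6 341.9] [0, 267, 264, 117, 19702]
side orange [285.2 277.1] [280, 273, 12, 9, 61]
side orange [189.7 287.3] [187, 285, 6, 6, 9]
side orange [509.9 349.7] [508, 348, 4, 4, 12]
```

View pics/crop1.png

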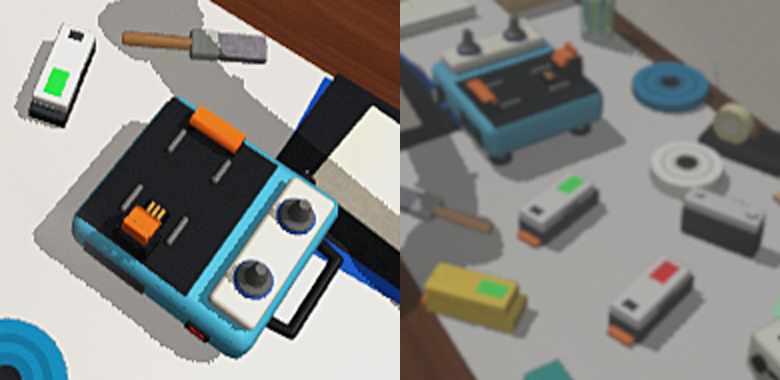

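```bash
python3 - <<'E'
from h import *
S,D=camera_info("scene"),camera_info("side")
print("win",tri(S,(262.9,210.8),D,(259.7,201.9)),onz(S,(262.9,210.8),50))
print("lip",tri(S,(343.3,234.3),D,(215.1,154.9)))
print("latch",tri(S,(305,281.9),D,(256.6,137.3)))
sc=lambda p:(p[0]/2+235,p[1]/2+170)
for p in((62,25),(96,27),(66,104),(34,96)): print("top",onz(S,sc(p),50).round(0))
for z in(88,100,113):
  R=np.array([onz(S,sc(p),z) for p in((177,140),(222,170),(132,197),(178,231))])
  print(z,"rails",R.round(0).tolist(),R.mean(0),np.linalg.norm(R[0]-R[1]),np.linalg.norm(R[0]-R[2]))
o=get_obs(); c=camera_info("wrist");print(c)
from scipy.spatial.transform import Rotation as T
q=o["tool_rot"];M=T.from_quat(np.r_[q[1:],q[0]]).as_matrix();print("tool axes",M.round(3))
Cw=-c["R"].T@c["t"];print("cam in tool",M.T@(Cw-o["eef_pos"]),(c["R"]@M).round(3))
E
```

```text
win (array([ 558.08279887, -105.95048111,   50.23889146]), np.float64(1.4239757462166216)) [ 558.58402621 -106.42300538   50.        ]
lip (array([516.26027578, 103.72389484, 116.082752  ]), np.float64(3.4363207340578876))
latch (array([673.08899811, 104.20212067, 131.54461578]), np.float64(4.188669011270887))
top [ 484. -155.   50.]
top [ 458. -117.   50.]
top [576. -76.  50.]
top [ 593. -115.   50.]
88 rails [[546.0, 70.0, 88.0], [545.0, 134.0, 88.0], [639.0, 71.0, 88.0], [639.0, 136.0, 88.0]] [592.48410925 102.75420914  88.        ] 63.38740257820579 93.08044205461951
100 rails [[552.0, 72.0, 100.0], [551.0, 135.0, 100.0], [644.0, 73.0, 100.0], [644.0, 137.0, 100.0]] [597.52192665 104.28129735 100.        ] 62.56505904020737 91.87288192556689
113 rails [[558.0, 74.0, 113.0], [557.0, 136.0, 113.0], [649.0, 75.0, 113.0], [649.0, 138.0, 113.0]] [602.97956217 105.93564292 113.        ] 61.674186874042384 90.5646917857598
{'camera_matrix': array([[302.41482426,   0.        , 255.90022561],
       [  0.        , 302.41482426, 192.4149249 ],
       [  0.        ,   0.        ,   1.        ]]), 'R': array([[ 0.42506801,  0.905153  , -0.00390408],
       [ 0.86109814, -0.4030426 ,  0.30994621],
       [ 0.27897523, -0.13511002, -0.95074608]]), 't': array([-723.1726728 ,  -39.28494271,  383.01751749])}
tool axes [[-0.906  0.424 -0.001]
 [ 0.424  0.906 -0.002]
 [-0.    -0.002 -1.   ]]
cam in tool [  80.43115718    0.2000907  -143.28304993] [[-0.001  1.     0.002]
 [-0.951 -0.001 -0.31 ]
 [-0.31  -0.002  0.951]]
```

The charged pack is the pale grey one with the green window, at scene (263,211) and side (260,202). The others are the red-window pack at scene (198,170) and the turquoise (220,110) and yellow (280,145) decoys. The crop confirms it: pale upper part, dark lower part, orange tongue on the robot side. The pump's lip is at scene (343,234) and its latch at (305,282), with own x close to world x. Next I fly over the pump for a close wrist view.

```bash
python3 -m inch '[[-34.2,-19.9,0,0,1],[-34.2,-19.9,0,0,1],[-34.2,-19.9,0,0,1],[-34.2,-19.9,0,0,1],[-34.2,-19.9,0,0,1],[-34.2,-19.9,0,0,1],[-34.2,-19.9,0,0,1],[-34.2,-19.9,0,0,1],[-34.2,-19.9,0,0,1],[-34.2,-19.9,0,0,1]]' && python3 -m inch '[[-34.2,-19.9,0,0,1],[-34.2,-19.9,0,0,1],[-34.2,-19.9,0,0,1],[-34.2,-19.9,0,0,1],[-34.2,-19.9,0,0,1],[-34.2,-19.9,0,0,1],[-34.2,-19.9,0,0,1],[0,0,0,-0.12,1],[0,0,0,-0.12,1],[0,0,0,-0.12,1]]'
cat > look.py <<'E'
import sys,pickle
from h import *
n=sys.argv[1]
o=get_obs();c=camera_info("wrist");im=get_image("wrist")
cv2.imwrite(f"pics/{n}.png",im[:,:,::-1]);pickle.dump((o,c),open(f"pics/{n}.pkl","wb"))
print(o["clock"],o["eef_pos"].round(1),o["tool_rot"].round(4),o["grip_width"],np.abs(o["joint_velocities"]).max())
E
python3 look.py w1
```

```text
clock: 0.93
eef_pos: [533.2, 329.5, 231.0]
tool_rot: [-0.0, 0.217, 0.976, -0.0]
ft_force: [0.6, 0.5, 0.7]
grip_width: 0.999
grip_force: 0.0
clock: 1.77
eef_pos: [690.6, 102.1, 230.5]
tool_rot: [-0.001, 0.037, 0.999, -0.0]
ft_force: [-1.2, 1.3, -0.3]
grip_width: 1.0
grip_force: 0.0
1.7667 [690.6 102.1 230.5] [-6.000e-04  3.720e-02  9.993e-01 -3.000e-04] 0.9999683630629093 1.200216642468618
```

View pics/w1.png

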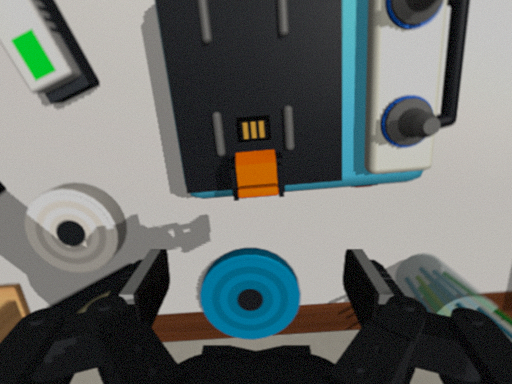

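The latch and the sprung contacts show at (257,172), the rails are cut off at the top, and the arm was still moving. I'll shift 100 mm towards the lip, let it settle and look again.

```bash
python3 -m inch '[[33,0,0,-0.074,1],[33,0,0,0,1],[33,3,0,0,1],[0,0,0,0,1],[0,0,0,0,1],[0,0,0,0,1],[0,0,0,0,1],[0,0,0,0,1],[0,0,0,0,1],[0,0,0,0,1]]'; python3 look.py w2
```

```text
clock: 2.65
eef_pos: [592.3, 109.5, 231.2]
tool_rot: [0.0, 0.002, 1.0, -0.0]
ft_force: [-1.0, 0.2, -0.2]
grip_width: 1.005
grip_force: 0.0
2.65 [592.3 109.5 231.2] [ 1.0e-04  2.2e-03  1.0e+00 -0.0e+00] 1.005002064717038 0.006222593638218004
```

View pics/w2.png

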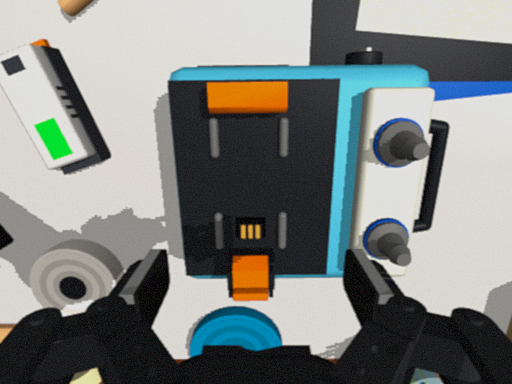

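```bash
python3 - <<'E'
from h import *
import pickle
o,c=pickle.load(open("pics/w2.pkl","rb"))
im=cv2.imread("pics/w2.png")[:,:,::-1].copy()
for c0,s,m in blobs(im,5,17,150,150,30)+blobs(im,50,70,150,100,30):
    r=cv2.minAreaRect(np.argwhere(m)[:,::-1].astype(np.float32)); print(c0,s,cv2.boxPoints(r).round(1).tolist())
g=im.astype(int).max(2)
deck=np.zeros_like(g,np.uint8); deck[108:262,190:325]=1
m=((g>60)&(deck>0)).astype(np.uint8)
n,l,s,ce=cv2.connectedComponentsWithStats(m)
P=[]
for i in range(1,n):
    if s[i][4]>60:
        r=cv2.minAreaRect(np.argwhere(l==i)[:,::-1].astype(np.float32));print("rail",ce[i].round(1),s[i].tolist())
        if s[i][3]>28:P.append((ce[i],s[i]))
P=[p for p in P if p[1][2]<14]
for d in(80,85,90,95,100,105):
    C=[onz(c,p[0],d+8)[:2].round(1).tolist() for p in P]
    y0=min(p[1][1] for p in P);y1=max(p[1][1]+p[1][3] for p in P)
    lip=[onz(c,u,d+25)[:2] for u in((207,100),(288,100))]
    print(d,C,"outer",(onz(c,(250,y1-.5),d+8)-onz(c,(250,y0-.5),d+8))[0].round(1),"lipw",np.linalg.norm(lip[0]-lip[1]).round(1),np.mean(lip,0).round(1))
cr=np.hstack([cv2.resize(im[20:190,0:130],None,fx=3,fy=3,interpolation=2),cv2.resize(im[60:315,180:310],None,fx=2,fy=2,interpolation=2)])if 0 else cv2.resize(im[20:180,0:130],None,fx=3.5,fy=3.5,interpolation=2)
cv2.imwrite("pics/crop2.png",cr[:,:,::-1])
E
```

```text
[39.6 42.7] [32, 39, 15, 7, 63] [[32.0, 45.0], [32.0, 39.0], [46.0, 39.0], [46.0, 45.0]]
[247.4  95.9] [207, 82, 81, 29, 2280] [[207.0, 82.0], [287.0, 82.0], [287.0, 110.0], [207.0, 110.0]]
[250.  271.8] [232, 256, 36, 33, 1123] [[232.0, 256.0], [267.0, 256.0], [267.0, 288.0], [232.0, 288.0]]
[250.  295.4] [233, 290, 35, 11, 313] [[233.0, 290.0], [267.0, 290.0], [267.0, 300.0], [233.0, 300.0]]
[ 53.  138.5] [35, 119, 37, 41, 781] [[34.5, 125.30000305175781], [52.099998474121094, 115.80000305175781], [71.5999984741211, 152.10000610351562], [54.0, 161.60000610351562]]
rail [246.  110.2] [208, 108, 81, 6, 431]
rail [283.9 136.3] [280, 117, 9, 40, 331]
rail [213.9 137.1] [209, 118, 11, 40, 337]
rail [218.3 229.5] [214, 213, 9, 36, 219]
rail [282.3 229.6] [278, 212, 9, 37, 271]
rail [246.5 231.1] [240, 224, 14, 15, 186]
rail [257.4 231.1] [255, 224, 6, 16, 89]
rail [250.1 258. ] [232, 255, 37, 7, 255]
80 [[550.0, 136.0], [550.4, 70.2], [645.5, 70.2], [645.9, 136.5]] outer 136.0 lipw 69.0 [516.9 102.8]
85 [[549.3, 135.5], [549.7, 70.9], [643.2, 70.9], [643.6, 136.1]] outer 133.6 lipw 67.8 [516.8 102.9]
90 [[548.7, 135.1], [549.1, 71.6], [640.9, 71.6], [641.2, 135.6]] outer 131.3 lipw 66.5 [516.7 103.1]
95 [[548.0, 134.6], [548.4, 72.3], [638.5, 72.3], [638.9, 135.2]] outer 128.9 lipw 65.2 [516.6 103.2]
100 [[547.4, 134.2], [547.7, 73.0], [636.2, 73.0], [636.6, 134.7]] outer 126.5 lipw 63.9 [516.5 103.4]
105 [[546.7, 133.8], [547.0, 73.7], [633.9, 73.7], [634.2, 134.3]] outer 124.1 lipw 62.6 [516.4 103.5]
```

View pics/crop2.png

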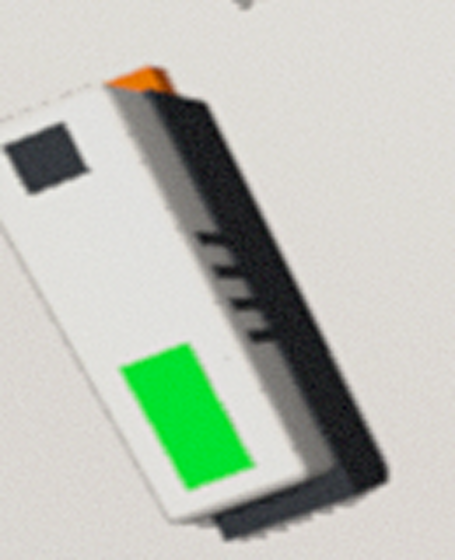

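```bash
python3 - <<'E'
from h import *
import pickle
o,c=pickle.load(open("pics/w2.pkl","rb"))
f=lambda p:onz(c,(p[0]/3.5,p[1]/3.5+20),50)[:2]
hl,hr,tr,tl=[f(p) for p in((172,522),(315,475),(107,85),(-8,121))]
print(hl,hr,tr,tl,[np.linalg.norm(a-b).round(1) for a,b in((hl,hr),(hr,tr),(tr,tl),(tl,hl))])
w=[onz(c,p,50)[:2] for p in((34.5,125.3),(52.1,115.8),(71.6,152.1),(54,161.6))]
w=np.array(w);d=w[2]-w[1]+w[3]-w[0];print("win",w.mean(0),np.linalg.norm(d)/2,np.degrees(np.arctan2(d[1],d[0])),np.degrees(np.arctan2(*(hr-tr)[::-1])),np.degrees(np.arctan2(*(hl-tl)[::-1])))
print("tongue tip",onz(c,(36,40),8),onz(c,(45.5,40),8))
# lower heel bottom ledge corner at z28: right (385,470), 
print("heelR",f((385,472)),onz(c,(385/3.5,472/3.5+20),28),onz(c,(222/3.5,530/3.5+20),28))
S=camera_info("scene");print("scene win",onz(S,(262.9,210.8),50))
E
```

```text
[ 589.46796437 -118.44024502] [574.75323221 -70.73646722] [ 464.71007067 -109.40946784] [ 473.68164412 -143.95120158] [np.float64(49.9), np.float64(116.6), np.float64(35.7), np.float64(118.6)]
win [ 556.55717881 -106.94230626] 40.63245101150603 18.097902142906737 19.363251868217677 12.425337144003645
tongue tip [ 454.35941274 -130.91136198    8.        ] [ 454.42251145 -120.48628678    8.        ]
heelR [573.92999439 -48.84166241] [578.12448486 -59.6460326   28.        ] [ 597.56818634 -117.69326555   28.        ]
scene win [ 558.58402621 -106.42300538   50.        ]
```

```bash
python3 -m inch '[[5.5,-36,0,0,1],[5.5,-36,0,0,1],[5.5,-36,0,0,1],[5.5,-36,0,0,1],[5.5,-36,0,0,1],[5.5,-36,0,0,1],[0,0,25,-0.108,1],[0,0,25,-0.108,1],[0,0,20,-0.107,1],[0,0,0,0,1]]' 20; python3 look.py w3
```

```text
clock: 3.53
eef_pos: [555.0, -106.5, 157.7]
tool_rot: [-0.004, -0.159, 0.987, 0.001]
ft_force: [-0.6, 0.0, -0.1]
grip_width: 1.0
grip_force: 0.0
3.5333 [ 555.  -106.5  157.7] [-0.0035 -0.1593  0.9872  0.0013] 1.0000360736110816 0.1090323975931402
```

View pics/w3.png

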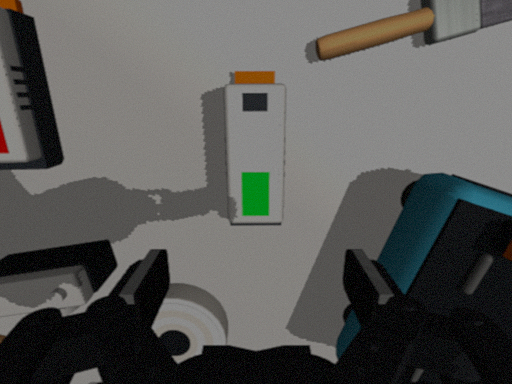

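The pack stands upright in view: window (255,194), black mark (255,102), tongue (254,77). The ribbon roll is at (177,340).

```bash
python3 - <<'E'
from h import *
import pickle
from scipy.spatial.transform import Rotation as T
o,c=pickle.load(open("pics/w3.pkl","rb"))
im=cv2.imread("pics/w3.png")[:,:,::-1].copy()
q=o["tool_rot"];M=T.from_quat(np.r_[q[1:],q[0]]).as_matrix()
tl=lambda u,z:(M.T@(onz(c,u,z)-o["eef_pos"])).round(1)
def ctr(m):return cv2.minAreaRect(np.argwhere(m)[:,::-1].astype(np.float32))
for c0,s,m in blobs(im,50,70,150,100,100)+blobs(im,5,17,150,100,100):print(c0,s,ctr(m))
sub=im[90:115,235:275].max(2);m=np.argwhere(sub<80);print("blk",m.mean(0)[::-1]+[235,90],"tl",tl(m.mean(0)[::-1]+[235,90],50))
print("win",tl((255.5,194),50),"toe tip",tl((254,71.5),8),"heel top",tl((256,220),50),"toe edge top",tl((255,84),50),"heel ledge",tl((256,224),28))
print("side edges",tl((226,150),47),tl((285,150),47),tl((230,200),47),tl((283,200),47))
print("ribbon",tl((173,345),30), "brush",tl((320,48),10), "axes",M[:,:2].round(3).tolist())
E
```

```text
[255.2 193.3] [242, 173, 27, 42, 1112] ((254.99996948242188, 193.49998474121094), (40.99999237060547, 25.999996185302734), 90.0)
[8.  4.2] [0, 0, 17, 11, 143] ((8.0, 5.0), (10.0, 16.0), 90.0)
[253.7  77.1] [235, 72, 39, 12, 437] ((254.0, 77.5), (11.0, 38.0), 90.0)
blk [254.5 101.5] tl [ 74.6  -0.7 108.2]
win [ -2.8   0.  107.7] toe tip [ 99.6  -1.3 150.4] heel top [-27.4   0.4 107.6] toe edge top [ 87.7  -0.2 108.3] heel ledge [-41.    0.4 129.5]
side edges [ 35.3 -24.9 110.9] [ 35.2  25.  111.1] [ -9.4 -22.7 110.6] [ -9.5  24.5 110.8]
ribbon [-187.   -92.8  126.2] brush [118.7  56.8 148.7] axes [[-0.949, -0.315], [-0.315, 0.949], [0.007, 0.004]]
```

```bash
python3 -m inch '[[-8,0,36,0,1],[0,0,36,0,1],[0,0,36,0,1],[0,0,25,0,1],[0,0,14,0,1],[0,0,0,0,1],[0,0,0,0,0.3],[0,0,0,0,0.3],[0,0,0,0,0.3],[0,0,0,0,0.3]]' 20; python3 -c "
from h import *
print(get_obs()['ft_force'])
cv2.imwrite('pics/w4.png',get_image('wrist')[:,:,::-1])"
```

```text
clock: 4.42
eef_pos: [567.1, -103.8, 16.3]
tool_rot: [0.002, -0.159, 0.987, -0.0]
ft_force: [-0.1, 0.5, 5.5]
grip_width: 0.584
grip_force: 22.6
[-0.08167171  0.4714033   5.48353833]
```

```bash
python3 -m inch '[[1.5,0,-6.6,0,0.3],[2.5,0,-6.6,0,0.3],[3.5,0,-6.6,0,0.3],[4.5,0,-6.6,0,0.3],[5,0,-6.6,0,0.3],[0,0,0,0,0.3],[0,0,0,0,0.3],[0,0,0,0,0.3],[0,0,0,0,0.3],[0,0,0,0,0.3]]' 20; python3 look.py w5; python3 - <<'E'
from h import *
a=cv2.imread("pics/w5.png"); b=cv2.cvtColor(get_image("side"),4)
cv2.imwrite("pics/w5c.png",np.hstack([a[:,100:420],cv2.resize(b[150:270,180:320],None,fx=3.2,fy=3.2)]))
E
```

```text
clock: 5.3
eef_pos: [549.4, -108.9, 47.0]
tool_rot: [-0.0, -0.159, 0.987, 0.0]
ft_force: [0.7, -1.2, -3.9]
grip_width: 0.581
grip_force: 22.0
5.3 [ 549.4 -108.9   47. ] [-1.000e-04 -1.591e-01  9.873e-01  1.000e-04] 0.5805449494857303 0.0016862500588168197
```

View pics/w5c.png

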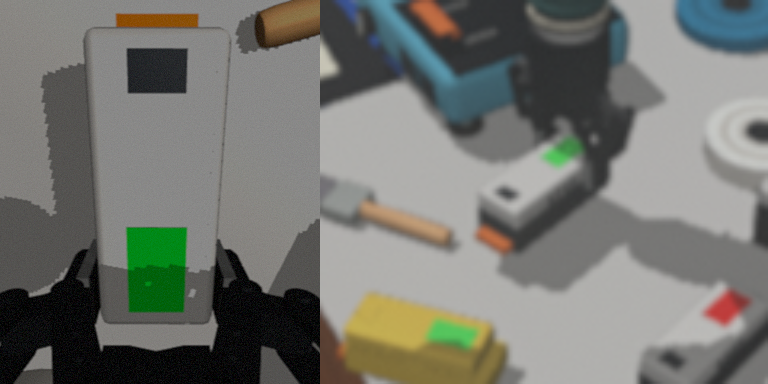

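```bash
cat > tilt.py <<'E'
import sys,pickle
from h import *
from scipy.spatial.transform import Rotation as T
n=sys.argv[1]
o,c=pickle.load(open(f"pics/{n}.pkl","rb")); im=cv2.imread(f"pics/{n}.png")[:,:,::-1].copy()
g=max(blobs(im,50,70,150,50,100),key=lambda b:b[1][4] if abs(b[0][0]-256)<50 else 0)[1]
def box(s,xc,lx,w): # heel is down in image
    x,y,W,H,_=s
    return [((xc-lx/2,-w/2,50),(x-.5,y-.5)),((xc-lx/2,w/2,50),(x+W-.5,y-.5)),((xc+lx/2,w/2,50),(x+W-.5,y+H-.5)),((xc+lx/2,-w/2,50),(x-.5,y+H-.5))]
P=box(g,26.8,40,24)
top=g[1]-int(1.3*g[3]); dk=(im[:g[1]-8,g[0]-5:g[0]+g[2]+5].max(2)<75).astype(np.uint8)
k,l,s,ce=cv2.connectedComponentsWithStats(dk)
if k>1:
    i=1+np.argmax(s[1:,4]); b=ce[i]+[g[0]-5,0]; P.append(((-50.6,0,50),tuple(b))); print("mark",b,s[i])
to=[b for b in blobs(im,5,17,150,60,60) if abs(b[0][0]-g[0]-g[2]/2)<40 and b[0][1]<g[1]]
if to:
    s=to[0][1]; print("tongue",s)
    if s[1]>2:P+=[((-77,-18,10),(s[0]-.5,s[1]-.5)),((-77,18,10),(s[0]+s[2]-.5,s[1]-.5))]
ob,px=[np.array(a,float) for a in zip(*P)]
ok,r,t=cv2.solvePnP(ob,px,c["camera_matrix"],None)
print("reproj",np.abs(cv2.projectPoints(ob,r,t,c["camera_matrix"],None)[0][:,0]-px).max())
Rw=c["R"].T@cv2.Rodrigues(r)[0]; tw=c["R"].T@(t[:,0]-c["t"])
X=lambda p:(Rw@np.array(p,float)+tw).round(1)
print("tilt deg (heel up +)",np.degrees(np.arcsin(Rw[2,0])).round(1),"yaw",np.degrees(np.arctan2(Rw[1,0],Rw[0,0])).round(1))
print("tongue tip bottom",X((-77,0,2)),"toe bottom",X((-65,0,0)),"heel bottom",X((65,0,0)),"ledge",X((65,0,28)),"ctr",X((0,0,25)))
q=o["tool_rot"];M=T.from_quat(np.r_[q[1:],q[0]]).as_matrix();print("TCP in own",(Rw.T@(o["eef_pos"]-tw)).round(1),"tip in tool",(M.T@(X((-77,0,2))-o["eef_pos"])).round(1))
E
python3 tilt.py w3; python3 tilt.py w5
```

```text
mark [254.52204176 101.51972158] [  6  93  24  18 431]
tongue [235, 72, 39, 12, 437]
reproj 0.8694609349585676
tilt deg (heel up +) 0.3 yaw 18.4
tongue tip bottom [ 459.6 -139.    -1.2] toe bottom [ 471.  -135.2   -3.2] heel bottom [594.3 -94.2  -2.6] ledge [594.1 -93.9  25.4] ctr [ 532.5 -114.4   22.1]
TCP in own [ 24.5  -1.4 160.5] tip in tool [ 99.7  -1.4 159.6]
mark [256.57957611  70.32100193] [   5   49   60   44 2595]
tongue [216, 14, 82, 13, 1031]
reproj 2.326242805883794
tilt deg (heel up +) 0.6 yaw 18.2
tongue tip bottom [ 441.2 -143.7   32.3] toe bottom [ 452.7 -139.9   30.4] heel bottom [576.1 -99.2  31.8] ledge [575.8 -99.3  59.8] ctr [ 514.1 -119.7   56.1]
TCP in own [36.7 -0.8 15.5] tip in tool [113.6   1.   14.7]
```

The 20 N grip holds the pack flat: tilt 0.6°, toe about 33 mm up. I'll ease the grip gradually so the toe sags onto the table, which would give roughly 18° of tilt.

```bash
python3 -m inch '[[0,0,0,0,0.54],[0,0,0,0,0.55],[0,0,0,0,0.56],[0,0,0,0,0.565],[0,0,0,0,0.57],[0,0,0,0,0.572],[0,0,0,0,0.574],[0,0,0,0,0.576],[0,0,0,0,0.578],[0,0,0,0,0.578]]' 20; python3 look.py w6; python3 tilt.py w6
```

```text
clock: 6.23
eef_pos: [549.3, -109.1, 47.3]
tool_rot: [0.0, -0.159, 0.987, -0.0]
ft_force: [0.0, -0.7, -3.0]
grip_width: 0.577
grip_force: 22.0
6.2333 [ 549.3 -109.1   47.3] [ 0.     -0.1589  0.9873 -0.    ] 0.5770125278367054 0.0021186474154014537
mark [256.63082852  70.32254335] [   5   48   60   45 2595]
tongue [216, 14, 82, 13, 1037]
reproj 2.330616551044386
tilt deg (heel up +) 0.6 yaw 18.2
tongue tip bottom [ 441.2 -143.9   32.6] toe bottom [ 452.6 -140.1   30.8] heel bottom [576.1 -99.5  32.1] ledge [575.8 -99.5  60.1] ctr [ 514.1 -119.9   56.4]
TCP in own [36.7 -0.8 15.5] tip in tool [113.5   0.9  14.7]
```

```bash
python3 -m inch '[[0,0,0,0,0.581],[0,0,0,0,0.5],[0,0,0,0,0.583],[0,0,0,0,0.5],[0,0,0,0,0.585],[0,0,0,0,0.5],[0,0,0,0,0.587],[0,0,0,0,0.5],[0,0,0,0,0.587],[0,0,0,0,0.587]]' 20; python3 look.py w7; python3 tilt.py w7
```

```text
clock: 7.12
eef_pos: [549.6, -109.2, 47.6]
tool_rot: [0.0, -0.159, 0.987, -0.0]
ft_force: [-0.2, 0.8, 0.1]
grip_width: 0.588
grip_force: 0.0
7.1167 [ 549.6 -109.2   47.6] [ 3.000e-04 -1.590e-01  9.873e-01 -1.000e-04] 0.5879411794767443 0.0042633516464981
mark [256.36320434  87.84453496] [   6   72   46   33 1473]
tongue [224, 39, 66, 16, 1002]
reproj 1.206608655458922
tilt deg (heel up +) 0.5 yaw 18.1
tongue tip bottom [ 446.2 -142.4    1.8] toe bottom [ 4.576e+02 -1.387e+02 -1.000e-01] heel bottom [581.1 -98.2   1. ] ledge [580.9 -98.3  29. ] ctr [ 519.2 -118.5   25.4]
TCP in own [32.  -0.6 47. ] tip in tool [108.6   0.9  45.8]
```

The grip is all-or-nothing, and the pack dropped flat onto the table unharmed. I'll re-grip right at the heel, where the lever is longer and the contact patch smaller, and lift briskly so the toe lags behind. The table limits the tilt.

```bash
python3 -m inch '[[0,0,0,0,1],[0,0,0,0,1],[-9,0,0,0,1],[-9,0,12,0,1],[0,0,12,0,1],[0,0,11,0,1],[0,0,0,0,0.3],[0,0,0,0,0.3],[0,0,0,0,0.3],[0,0,0,0,0.3]]' 20;  python3 -m inch '[[2,0,-20,0,0.3],[6,0,-20,0,0.3],[0,0,0,0,0.3],[0,0,0,0,0.3],[0,0,0,0,0.3],[0,0,0,0,0.3],[0,0,0,0,0.3],[0,0,0,0,0.3],[0,0,0,0,0.3],[0,0,0,0,0.3]]' 20; python3 look.py w8; python3 tilt.py w8
```

```text
clock: 8.0
eef_pos: [566.0, -103.7, 12.4]
tool_rot: [-0.0, -0.159, 0.987, -0.0]
ft_force: [-1.2, 0.4, -2.9]
grip_width: 0.585
grip_force: 21.5
clock: 8.83
eef_pos: [558.7, -105.9, 51.9]
tool_rot: [-0.0, -0.159, 0.987, 0.0]
ft_force: [0.5, 0.6, -3.5]
grip_width: 0.588
grip_force: 22.2
8.8333 [ 558.7 -105.9   51.9] [-3.000e-04 -1.590e-01  9.873e-01  1.000e-04] 0.587731770589237 0.006100933356628618
mark [256.1231147   27.89337075] [   6    5   62   48 2851]
reproj 2.062000931339753
tilt deg (heel up +) 3.4 yaw 18.2
tongue tip bottom [ 440.6 -144.2   35.1] toe bottom [ 452.1 -140.4   33.9] heel bottom [575.3 -99.8  41.7] ledge [ 573.7 -100.3   69.6] ctr [ 512.3 -120.5   62.7]
TCP in own [47.9 -0.6 11.3] tip in tool [124.1   0.7  16.9]
```

```bash
python3 -m inch '[[0,0,-41.7,0,0.3],[0,0,-41.7,0,0.3],[0,0,-30,0,0.3],[0,0,-18,0,0.3],[0,0,-8,0,0.3],[0,0,0,0,0.3],[0,0,15,0,0.3],[0,0,30,0,0.3],[0,0,41,0,0.3],[0,0,0,0,0.3]]' 20; python3 look.py w9; python3 tilt.py w9
```

```text
clock: 9.72
eef_pos: [551.7, -104.9, 97.1]
tool_rot: [-0.009, -0.159, 0.987, 0.003]
ft_force: [-2.5, 0.5, -5.7]
grip_width: 0.583
grip_force: 22.3
9.7167 [ 551.7 -104.9   97.1] [-0.0085 -0.1591  0.9872  0.0026] 0.5832985565656165 0.13507066518475935
mark [256.0687747   55.22450593] [  12   41   44   30 1265]
reproj 0.8206503839521133
tilt deg (heel up +) 22.5 yaw 18.1
tongue tip bottom [ 453.6 -136.2   38.6] toe bottom [ 464.9 -132.5   41.3] heel bottom [579.1 -95.3  91. ] ledge [569.  -98.8 116.9] ctr [ 512.9 -117.    89.3]
TCP in own [40.5 -0.6 16.8] tip in tool [102.    0.7  60.2]
```

The ratchet worked: the pack is tilted about 22.5° heel-up. I'll grip firmly and carry it over the bay.

```bash
python3 -m inch '[[0,0,0,0,0.3],[0,0,-15,0,0.3],[0,0,-30,0,0.3],[0,0,-35,0,0.3],[0,0,-25,0,0.3],[-20,23,0,0,0.3],[-28,33,0,0,0.3],[-28,33,0,0,0.3],[-28,33,0,0,0.3],[-22,25,0,0,0.3]]' 70;python3 -m inch '[[-20,23,0,0,0.3],[0,0,0,0.08,0.3],[0,0,0,0.08,0.3],[0,0,0,0.08,0.3],[0,0,0,0.072,0.3],[0,0,0,0,0.3],[0,0,0,0,0.3],[0,0,0,0,0.3],[0,0,0,0,0.3],[0,0,0,0,0.3]]' 70; python3 look.py w10; python3 tilt.py w10
```

```text
clock: 10.6
eef_pos: [632.2, 73.0, 214.2]
tool_rot: [0.003, -0.16, 0.987, 0.001]
ft_force: [-0.0, -0.1, -3.8]
grip_width: 0.572
grip_force: 76.0
clock: 11.43
eef_pos: [642.3, 96.6, 211.1]
tool_rot: [0.0, -0.004, 1.0, 0.0]
ft_force: [1.0, -0.2, -3.7]
grip_width: 0.578
grip_force: 75.9
11.4333 [642.3  96.6 211.1] [ 3.0e-04 -3.9e-03  1.0e+00  1.0e-04] 0.5775977054138004 0.007074320798184937
mark [256.   55.5] [  12   42   43   28 1204]
tongue [219, 3, 95, 39, 2513]
reproj 29.87956059988862
tilt deg (heel up +) -9.7 yaw -180.0
tongue tip bottom [600.3  92.5 480.4] toe bottom [588.8  92.4 476.4] heel bottom [460.7  92.4 454.6] ledge [456.   94.6 482.1] ctr [520.6  94.3 490.1]
TCP in own [ -73.2  -25.5 -269.4] tip in tool [  41.9   -3.7 -269.3]
```

View pics/w10.png

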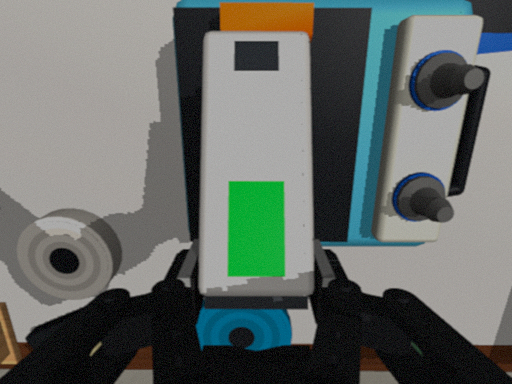

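The pack is held tilted above the bay, with the lip at (266,20) just beyond the toe. My script mistook the lip for the tongue, so I'll rerun without it and measure the lip separately.

```bash
sed -i 's/^if to:/if to and len(sys.argv)<3:/' tilt.py; python3 tilt.py w10 x; python3 tilt.py w9 x|grep -E "tilt|tool";python3 - <<'E'
from h import *
import pickle
o,c=pickle.load(open("pics/w10.pkl","rb"));im=cv2.imread("pics/w10.png")[:,:,::-1].copy()
for b in blobs(im,5,17,150,60,300):
    s=b[1]
    if s[1]<60:
        print(s)
        for z in(105,113,117,125): print(z,onz(c,(s[0]-.5,12),z)[:2],onz(c,(s[0]+s[2]-.5,12),z)[:2])
E
```

```text
mark [256.   55.5] [  12   42   43   28 1204]
reproj 0.8186700329003713
tilt deg (heel up +) 23.6 yaw 0.4
tongue tip bottom [540.4  96.2 150.6] toe bottom [552.2  96.3 153.6] heel bottom [671.3  97.1 205.7] ledge [660.1  97.1 231.3] ctr [601.8  96.7 202.6]
TCP in own [40.6 -0.3 16.6] tip in tool [101.9   0.4  60.4]
tilt deg (heel up +) 22.5 yaw 18.1
TCP in own [40.5 -0.6 16.8] tip in tool [102.    0.7  60.2]
[219, 3, 95, 39, 2513]
105 [505.53512728  68.69355729] [505.11908514 137.65955611]
113 [507.34564898  69.58994061] [506.94295612 136.34307134]
117 [508.25090983  70.03813227] [507.85489161 135.68482895]
125 [510.06143153  70.93451558] [509.67876259 134.36834418]
```

```bash
python3 -m inch '[[3.5,3.2,0,0,0.3],[3.5,3.2,0,0,0.3],[0,0,6,0,0.3],[0,0,9,0,0.3],[0,0,9,0,0.3],[0,0,9,0,0.3],[0,0,5,0,0.3],[0,0,0,0,0.3],[0,0,0,0,0.3],[0,0,0,0,0.3]]' 70;python3 -m inch '[[0,0,1.5,0,0.3],[0,0,1.5,0,0.3],[0,0,1.5,0,0.3],[0,0,1.5,0,0.3],[0,0,1.5,0,0.3],[0,0,1.5,0,0.3],[0,0,0,0,0.3],[0,0,0,0,0.3],[0,0,0,0,0.3],[0,0,0,0,0.3]]' 70; python3 look.py w11; python3 tilt.py w11 x
```

```text
clock: 12.32
eef_pos: [635.6, 103.1, 172.7]
tool_rot: [0.0, -0.004, 1.0, 0.0]
ft_force: [0.6, -0.1, -4.0]
grip_width: 0.573
grip_force: 75.9
clock: 13.15
eef_pos: [635.3, 103.1, 163.8]
tool_rot: [0.0, -0.004, 1.0, 0.0]
ft_force: [-0.6, -0.1, -3.9]
grip_width: 0.571
grip_force: 75.9
13.15 [635.3 103.1 163.8] [ 1.0e-04 -3.6e-03  1.0e+00  0.0e+00] 0.5711296392808872 0.0017435822653307396
mark [256.01757322  55.55983264] [  12   42   43   28 1195]
reproj 0.826122933493906
tilt deg (heel up +) 23.6 yaw 0.4
tongue tip bottom [533.5 102.7 103.3] toe bottom [545.2 102.8 106.2] heel bottom [664.3 103.6 158.3] ledge [653.1 103.6 184. ] ctr [594.8 103.2 155.2]
TCP in own [40.6 -0.3 16.6] tip in tool [101.8   0.3  60.4]
```

```bash
python3 -m inch '[[0,0,1,0,0.3],[0,0,1,0,0.3],[0,0,1,0,0.3],[0,0,1,0,0.3],[0,0,1,0,0.3],[0,0,0,0,0.3],[0,0,0,0,0.3],[0,0,0,0,0.3],[0,0,0,0,0.3],[0,0,0,0,0.3]]' 70;python3 -m inch '[[0,0,1,0,0.3],[0,0,1,0,0.3],[0,0,1,0,0.3],[0,0,1,0,0.3],[0,0,0,0,0.3],[0,0,0,0,0.3],[0,0,0,0,0.3],[0,0,0,0,0.3],[0,0,0,0,0.3],[0,0,0,0,0.3]]' 70
```

```text
clock: 14.03
eef_pos: [635.2, 103.1, 158.7]
tool_rot: [0.0, -0.004, 1.0, 0.0]
ft_force: [-1.0, 0.3, -3.2]
grip_width: 0.576
grip_force: 75.9
clock: 14.87
eef_pos: [635.2, 103.1, 154.7]
tool_rot: [0.0, -0.004, 1.0, -0.0]
ft_force: [-0.3, -1.1, -3.8]
grip_width: 0.575
grip_force: 75.9
```

```bash
python3 -m inch '[[0,0,1,0,0.3],[0,0,1,0,0.3],[0,0,1,0,0.3],[0,0,1,0,0.3],[0,0,0,0,0.3],[0,0,0,0,0.3],[0,0,0,0,0.3],[0,0,0,0,0.3],[0,0,0,0,0.3],[0,0,0,0,0.3]]' 70
```

```text
clock: 15.7
eef_pos: [636.7, 103.1, 152.5]
tool_rot: [0.001, -0.004, 1.0, 0.0]
ft_force: [0.3, -1.1, 6.0]
grip_width: 0.572
grip_force: 77.3
```

Contact at TCP z 152.5, which puts the deck at about 92 mm, consistent with the visual estimates of 88 to 97. Now I slide the tongue under the lip.

```bash
python3 -m inch '[[1.5,0,0,0,0.3],[1.5,0,0,0,0.3],[1.5,0,0,0,0.3],[1.5,0,0,0,0.3],[1.5,0,0,0,0.3],[1.5,0,0,0,0.3],[1.5,0,0,0,0.3],[0,0,0,0,0.3],[0,0,0,0,0.3],[0,0,0,0,0.3]]' 70; python3 look.py w12; python3 tilt.py w12 x
```

```text
clock: 16.53
eef_pos: [630.4, 103.5, 153.8]
tool_rot: [0.006, -0.003, 1.0, 0.001]
ft_force: [4.5, -0.8, 4.8]
grip_width: 0.574
grip_force: 77.3
16.5333 [630.4 103.5 153.8] [ 6.0e-03 -3.4e-03  1.0e+00  9.0e-04] 0.573895561403596 0.0013294807210878295
mark [256.  54.] [  12   40   43   29 1247]
reproj 0.5692091145783706
tilt deg (heel up +) 23.8 yaw 0.3
tongue tip bottom [528.4 103.3  93.8] toe bottom [540.1 103.3  96.8] heel bottom [659.1 104.  149.3] ledge [647.7 103.9 175. ] ctr [589.5 103.6 145.9]
TCP in own [40.6 -0.3 15.7] tip in tool [102.7   0.4  58.8]
```

```bash
python3 -m inch '[[0,0,-0.7,0,0.3],[1.5,0,0,0,0.3],[1.5,0,0,0,0.3],[1.5,0,0,0,0.3],[1.5,0,0,0,0.3],[0,0,0,0,0.3],[0,0,0,0,0.3],[0,0,0,0,0.3],[0,0,0,0,0.3],[0,0,0,0,0.3]]' 70; python3 look.py w13; python3 tilt.py w13 x
```

```text
clock: 17.42
eef_pos: [623.7, 103.5, 153.7]
tool_rot: [0.005, -0.003, 1.0, 0.001]
ft_force: [8.1, 0.2, 6.6]
grip_width: 0.576
grip_force: 77.1
17.4167 [623.7 103.5 153.7] [ 5.4e-03 -3.5e-03  1.0e+00  9.0e-04] 0.5755428272756522 0.002272902545717158
mark [256.  54.] [  12   40   43   29 1247]
reproj 0.5692091145783706
tilt deg (heel up +) 23.8 yaw 0.3
tongue tip bottom [521.6 103.3  93.8] toe bottom [533.4 103.3  96.8] heel bottom [652.4 104.  149.2] ledge [641.1 103.9 174.8] ctr [582.8 103.6 145.9]
TCP in own [40.6 -0.3 15.7] tip in tool [102.7   0.4  58.8]
```

```bash
python3 -m inch '[[0,0,0,0,0.3],[-1.5,0,2,0,0.3],[-1.5,0,2,0,0.3],[-1.4,0,2,0,0.3],[-1.3,0,2,0,0.3],[-1.2,0,2,0,0.3],[-1.1,0,2,0,0.3],[-1,0,2,0,0.3],[0,0,0,0,0.3],[0,0,0,0,0.3]]' 20; python3 look.py w14; python3 tilt.py w14 x
```

```text
clock: 18.3
eef_pos: [631.8, 103.6, 139.9]
tool_rot: [0.004, -0.003, 1.0, 0.001]
ft_force: [6.0, 0.0, 8.2]
grip_width: 0.577
grip_force: 79.8
18.3 [631.8 103.6 139.9] [ 4.2e-03 -3.4e-03  1.0e+00  8.0e-04] 0.5768144811637467 0.0024828634734762787
mark [255.97015873  42.87047619] [  10   26   47   35 1575]
reproj 0.665348569933883
tilt deg (heel up +) 15.7 yaw 0.3
tongue tip bottom [519.6 103.3  94.6] toe bottom [531.7 103.4  95.9] heel bottom [656.8 104.1 131.2] ledge [649.2 104.1 158.1] ctr [587.5 103.7 137.6]
TCP in own [43.3 -0.3 15.1] tip in tool [112.6   0.4  44.3]
```

```bash
python3 -m inch '[[-1.3,0,2.2,0,0.3],[-1.2,0,2.2,0,0.3],[-1.2,0,2.2,0,0.3],[-1.1,0,2.2,0,0.3],[-1,0,2.2,0,0.3],[-1,0,2.2,0,0.3],[-0.9,0,2.2,0,0.3],[-0.8,0,2.2,0,0.3],[0,0,0,0,0.3],[0,0,0,0,0.3]]' 20; python3 look.py w15; python3 tilt.py w15 x
```

```text
clock: 19.18
eef_pos: [638.3, 103.7, 121.3]
tool_rot: [0.002, -0.003, 1.0, 0.001]
ft_force: [4.6, 0.7, 6.8]
grip_width: 0.574
grip_force: 82.6
19.1833 [638.3 103.7 121.3] [ 2.1e-03 -3.5e-03  1.0e+00  5.0e-04] 0.5738732807228368 0.0025036526328101436
mark [239.95384615  28.05641026] [  8  12  37  41 390]
reproj 4.035765544604516
tilt deg (heel up +) 5.6 yaw 3.5
tongue tip bottom [514.7 103.3  99.2] toe bottom [526.8 104.3  98.4] heel bottom [655.9 112.1 111.1] ledge [653.4 108.5 138.8] ctr [589.1 105.  129.4]
TCP in own [48.  -5.9 12.7] tip in tool [123.7   0.5  21.5]
```

```bash
python3 -m inch '[[-0.6,0,1.5,0,0.3],[-0.5,0,1.5,0,0.3],[-0.5,0,1.5,0,0.3],[-0.4,0,1.5,0,0.3],[-0.4,0,1.5,0,0.3],[-0.3,0,1.5,0,0.3],[0,0,0,0,0.3],[0,0,0,0,0.3],[0,0,0,0,0.3],[0,0,0,0,0.3]]' 20; python3 look.py w16; python3 - <<'E'
from h import *
import pickle
for n in("w15","w16"):
    o,c=pickle.load(open(f"pics/{n}.pkl","rb"));im=cv2.imread(f"pics/{n}.png")[:,:,::-1].copy()
    print([b[1] for b in blobs(im,50,70,150,50,300)+blobs(im,5,17,150,60,100)])
    for z in (145,150,155):
        g=[b[1] for b in blobs(im,50,70,150,50,300)][0]; print(z,onz(c,(g[0]+g[2]/2,g[1]-.5),z).round(1),onz(c,(g[0]+g[2]/2,g[1]+g[3]-.5),z).round(1))
E
```

```text
clock: 20.07
eef_pos: [641.2, 103.7, 113.3]
tool_rot: [0.002, -0.003, 1.0, 0.001]
ft_force: [3.5, 0.4, 11.0]
grip_width: 0.574
grip_force: 84.6
20.0667 [641.2 103.7 113.3] [ 2.3e-03 -3.5e-03  1.0e+00  5.0e-04] 0.5743080603569538 0.001977446261640059
[[226, 193, 61, 95, 5593], [178, 0, 10, 21, 116], [325, 0, 9, 21, 103], [224, 303, 65, 48, 2885]]
145 [596.8 104.  145. ] [643.2 104.2 145. ]
150 [595.2 103.9 150. ] [639.6 104.2 150. ]
155 [593.5 103.9 155. ] [636.  104.2 155. ]
[[225, 197, 63, 93, 5556], [222, 305, 69, 47, 2930]]
145 [598.7 104.  145. ] [641.3 104.2 145. ]
150 [597.  103.9 150. ] [637.6 104.2 150. ]
155 [595.2 103.9 155. ] [634.  104.2 155. ]
```

```bash
python3 -m inch '[[-0.3,0,1,0,0.3],[-0.2,0,1,0,0.3],[-0.2,0,1,0,0.3],[-0.2,0,1,0,0.3],[0,0,1,0,0.3],[0,0,0,0,0.3],[0,0,0,0,0.3],[0,0,0,0,0.3],[0,0,0,0,0.3],[0,0,0,0,0.3]]' 20; python3 look.py w17; python3 tilt.py w17 x
```

```text
clock: 20.95
eef_pos: [642.8, 103.7, 108.6]
tool_rot: [0.003, -0.003, 1.0, 0.001]
ft_force: [4.2, 0.6, 12.7]
grip_width: 0.574
grip_force: 85.4
20.95 [642.8 103.7 108.6] [ 3.0e-03 -3.4e-03  1.0e+00  6.0e-04] 0.5744083287327024 0.002174066244448951
mark [233.73605948  37.4795539 ] [  6  16  32  35 269]
reproj 5.923721303539111
tilt deg (heel up +) 4.1 yaw 4.7
tongue tip bottom [520.6 101.2  88.4] toe bottom [532.6 102.4  87.3] heel bottom [661.8 113.   96.6] ledge [660.1 109.4 124.3] ctr [595.7 104.5 116.7]
TCP in own [46.1 -6.  14.3] tip in tool [122.3  -1.6  19.5]
```

```bash
python3 -m inch '[[0,0,0,0,0.75],[0,0,0,0,0.75],[0,0,0,0,0.75],[0,0,-20,0,0.75],[0,0,-25,0,0.75],[0,0,-15,0,0.75],[0,0,0,0,0],[0,0,0,0,0],[0,0,0,0,0],[0,0,0,0,0]]' 40; python3 -m inch '[[0,0,3,0,0],[0,0,3,0,0],[0,0,3,0,0],[0,0,3,0,0],[0,0,2,0,0],[0,0,0,0,0],[0,0,0,0,0],[0,0,0,0,0],[0,0,0,0,0],[0,0,0,0,0]]'; python3 look.py w18; python3 tilt.py w18 x
```

```text
clock: 21.83
eef_pos: [638.2, 102.9, 164.0]
tool_rot: [-0.002, -0.004, 1.0, -0.0]
ft_force: [-0.6, 0.2, -0.4]
grip_width: 0.184
grip_force: 0.0
clock: 22.67
eef_pos: [640.0, 103.2, 152.0]
tool_rot: [0.0, -0.004, 1.0, 0.0]
ft_force: [-0.4, 0.3, -0.3]
grip_width: -0.0
grip_force: 0.0
22.6667 [640.  103.2 152. ] [ 3.0e-04 -3.6e-03  1.0e+00  0.0e+00] -6.779803868852128e-05 0.0013559328433956404
mark [242.21637427  56.61988304] [  8  38  16  31 171]
reproj 3.5034598769837544
tilt deg (heel up +) 1.2 yaw 4.2
tongue tip bottom [517.2 102.4  94.8] toe bottom [529.2 103.6  93.1] heel bottom [658.9 113.   95.8] ledge [658.6 109.1 123.5] ctr [593.8 104.8 119.2]
TCP in own [46.6 -0.5 57.2] tip in tool [1.228e+02 1.000e-01 5.710e+01]
```

```bash
python3 -m inch '[[0,0,1,0,0],[0,0,1,0,0],[0,0,1,0,0],[0,0,1,0,0],[0,0,1,0,0],[0,0,1,0,0],[0,0,0,0,0],[0,0,0,0,0],[0,0,0,0,0],[0,0,0,0,0]]';python3 -m inch '[[0,0,1,0,0],[0,0,1,0,0],[0,0,1,0,0],[0,0,0,0,0],[0,0,0,0,0],[0,0,0,0,0],[0,0,0,0,0],[0,0,0,0,0],[0,0,0,0,0],[0,0,0,0,0]]'
```

```text
clock: 23.55
eef_pos: [639.8, 103.2, 145.9]
tool_rot: [0.0, -0.004, 1.0, 0.0]
ft_force: [-0.7, 0.8, 2.5]
grip_width: -0.0
grip_force: 1.3
clock: 24.38
eef_pos: [640.6, 103.2, 144.1]
tool_rot: [0.001, -0.004, 1.0, 0.0]
ft_force: [-0.8, -0.5, 9.3]
grip_width: -0.0
grip_force: 4.5
```

```bash
python3 -m inch '[[0,0,1,0,0],[0,0,0,0,0],[0,0,1,0,0],[0,0,0,0,0],[0,0,0,0,0],[0,0,0,0,0],[0,0,0,0,0],[0,0,0,0,0],[0,0,0,0,0],[0,0,0,0,0]]';python3 -m inch '[[0,0,1,0,0],[0,0,0,0,0],[0,0,1,0,0],[0,0,0,0,0],[0,0,0,0,0],[0,0,0,0,0],[0,0,0,0,0],[0,0,0,0,0],[0,0,0,0,0],[0,0,0,0,0]]'
```

```text
clock: 25.22
eef_pos: [640.7, 103.2, 144.0]
tool_rot: [0.001, -0.003, 1.0, 0.0]
ft_force: [-4.2, -0.6, 19.5]
grip_width: -0.0
grip_force: 9.6
clock: 26.05
eef_pos: [640.8, 103.2, 144.0]
tool_rot: [0.001, -0.003, 1.0, 0.0]
ft_force: [-7.7, -1.3, 30.2]
grip_width: 0.004
grip_force: 14.7
```

The pack sits solid at 144.0 mm, so no more pressing. I'll back off and check whether it is latched.

```bash
python3 -m inch '[[0,0,-5,0,0],[0,0,-10,0,0],[0,0,-30,0,0],[0,0,-35,0,0],[0,0,-35,0,0],[-25,0,-10,0,0],[0,0,0,0,0],[0,0,0,0,0],[0,0,0,0,0],[0,0,0,0,0]]'; python3 look.py w19; python3 tilt.py w19 x; python3 - <<'E'
from h import *
a=cv2.imread("pics/w19.png")[0:300,110:410];b=cv2.cvtColor(get_image("side"),4)[120:190,180:290]; s=cv2.cvtColor(get_image("scene"),4)[210:310,265:375]
r=lambda i,w,h:cv2.resize(i,(w,h),interpolation=2)
cv2.imwrite("pics/fin.png",np.hstack([r(a,400,400),np.vstack([r(b,380,242),r(s,380,345)])[:400] if 0 else np.vstack([r(b,314,200),r(s,314,200)])]))
E
```

```text
clock: 26.88
eef_pos: [663.1, 103.2, 261.9]
tool_rot: [-0.002, -0.004, 1.0, -0.0]
ft_force: [-0.0, 0.7, 0.1]
grip_width: -0.001
grip_force: 0.0
26.8833 [663.1 103.2 261.9] [-2.0e-03 -3.7e-03  1.0e+00 -3.0e-04] -0.0009129449728598379 0.002669015260640034
mark [256.88516746  39.46889952] [  6  31  24  18 418]
reproj 0.8766647230573312
tilt deg (heel up +) -4.8 yaw 0.5
tongue tip bottom [512.6 103.8 104.5] toe bottom [524.4 103.9 101.5] heel bottom [653.9 105.   90.7] ledge [656.3 104.5 118.6] ctr [591.2 104.  121. ]
TCP in own [ 59.9   1.2 171.4] tip in tool [149.9   1.8 158. ]
```

View pics/fin.png

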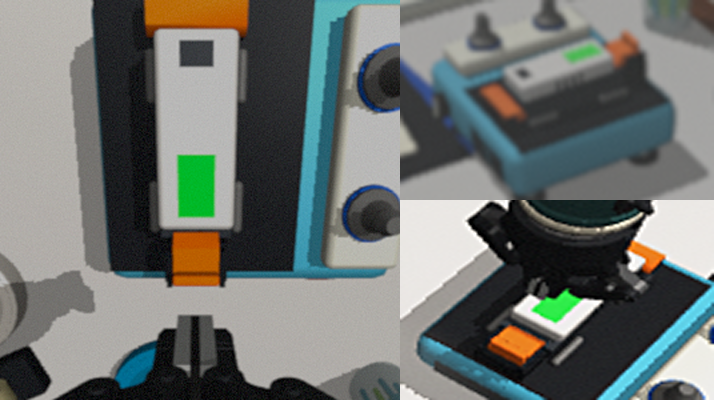

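Pack lies between the rails, toe under the lip at (197,15) and heel against the latch at (197,258). I'll check numerically that the latch nose is back out and the heel is down.

```bash
python3 - <<'E'
from h import *
import pickle
for n in("w2","w18","w19"):
    o,c=pickle.load(open(f"pics/{n}.pkl","rb"));im=cv2.imread(f"pics/{n}.png")[:,:,::-1].copy()
    L=[b[1] for b in blobs(im,5,17,150,60,100) if b[1][1]>130]
    s=L[0];print(n,L,"nose edge x @deck+30",onz(c,(250,s[1]-.5),124)[0].round(1),"@+44 ",onz(c,(250,s[1]-.5),138)[0].round(1))
    for t in L: print("  far edge @+54",onz(c,(250,t[1]+t[3]-.5),148)[0].round(1))
o,c=pickle.load(open("pics/w19.pkl","rb"));im=cv2.imread("pics/w19.png")[:,:,::-1].copy()
g=max((b[1] for b in blobs(im,50,70,150,50,100)),key=lambda s:s[4])
for z in(140,144,148,152):
    a,b=onz(c,(256,g[1]-.5),z),onz(c,(256,g[1]+g[3]-.5),z);m=onz(c,(256.9,39.5),z)
    print(z,"win len",(b-a)[0].round(1),"ctr x",((a+b)/2)[0].round(1),"win-mark",((a+b)/2-m)[0].round(1),"(77.4 ref)")
E
```

```text
w2 [[231, 255, 38, 46, 1668]] nose edge x @deck+30 654.4 @+44  646.5
  far edge @+54 687.0Traceback (most recent call last):
  File "<stdin>", line 6, in <module>
IndexError: list index out of range
```

```bash
python3 - <<'E'
from h import *
import pickle
o,c=pickle.load(open("pics/w19.pkl","rb"));im=cv2.imread("pics/w19.png")[:,:,::-1].copy()
for b in blobs(im,5,17,150,60,100):
    s=b[1]
    if s[1]>130 and abs(b[0][0]-256)<40: print(s,"nose @+30",onz(c,(250,s[1]-.5),124)[0].round(1),"@+33",onz(c,(250,s[1]-.5),127)[0].round(1),"far @+54",onz(c,(250,s[1]+s[3]-.5),148)[0].round(1))
g=max((b[1] for b in blobs(im,50,70,150,50,100)),key=lambda s:s[4])
for z in(140,144,148,152):
    a,b=onz(c,(256,g[1]-.5),z),onz(c,(256,g[1]+g[3]-.5),z);m=onz(c,(256.9,39.5),z)
    print(z,"win len",(b-a)[0].round(1),"ctr x",((a+b)/2)[0].round(1),"win-mark",((a+b)/2-m)[0].round(1),"(77.4 ref)")
E
```

```text
[239, 173, 37, 41, 1436] nose @+30 653.7 @+33 652.9 far @+54 686.2
140 win len 39.9 ctr x 620.5 win-mark 79.3 (77.4 ref)
144 win len 39.3 ctr x 619.9 win-mark 78.1 (77.4 ref)
148 win len 38.7 ctr x 619.4 win-mark 77.0 (77.4 ref)
152 win len 38.1 ctr x 618.8 win-mark 75.8 (77.4 ref)
```

The latch is back at rest: its far edge is at 686 mm against 687 mm before fitting, and its nose is over the ledge. The window height fits a flat pack, and the robot is clear of everything.

```bash
python3 -c "
from rig import *
print(hand_in())"
```

```text
the job is handed in; nothing more can be done
None
```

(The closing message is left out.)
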